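Put the sliding lid back on the spoon case

ROBOT

A 6-joint arm with a two-finger parallel gripper is mounted at the origin on the work surface; the furniture and walls round the work are solid. World frame = base frame: x ahead of the robot, y to its left, z up, the work surface at z = 0. Lengths are in m, angles in rad, forces in N, time in s.
With the tool pointing down it reaches from about 0.25 to 0.775 m from the base axis. Payload 4 kg.
Tool frame: the origin (TCP) lies midway between the tips of the shut fingers; the grasp point (between the pads) lies 19 mm behind it (robot.tcp_to_grasp is the distance from the TCP to the grasp point, in m); z points along the fingers, y is the line along which they close (so a half turn about z gives the same grasp; the last joint's range is limited). The gripper opens to 94 mm and grips with 3 to 60 N. Pads are 16 mm wide; open, the fingers measure 119 mm over their backs; the gripper's body (75 mm by 177 mm) begins 78 mm behind the grasp point.
Start: joints at [1.055, 0.087, 1.371, -0, 1.684, -0.103], TCP at [0.221, 0.504, 0.169] pointing down, gripper open.
Joint ranges: [-3.1, 3.1], [-0.76, 2.03], [0.27, 2.55], [-1.08, 4.22], [0.17, 2.65], [-2.57, 2.57]. Speed limits (rad/s): [2.79, 2.79, 3.14, 3.14, 3.14, 3.14].

INTERFACE

Orientations are given as [roll, pitch, yaw] about the fixed x, y, z axes, in that order (R = Rz(yaw) Ry(pitch) Rx(roll)).
In Python, from bench import robot, viewer gives the robot as it stands. The module is installed in compiled form; this text tells all that it offers.
- The arm moves only by the shell command python3 -m handwheel 'ROWS' [OPENING]. ROWS is JSON, a list of rows, each a list of 6 numbers: the shift along the tool's x, y, z in units of 0.2 m (1.0 is 0.2 m), then the turn, a rotation vector about the tool's x, y, z in units of 30 degrees (1.0 is 30 degrees). In form: [[x, y, z, wx, wy, wz], ...]. A call has 1 to 10 rows; each row is the pose to reach, as a shift and turn from the pose commanded when the call began, along the tool's axes at that moment; what a row does not reach only later rows make up. A row lasts 1/12 s, in which the tool goes at most 41.7 mm and 7.16 degrees, less where a joint would pass 70% of its speed; a pose out of reach is approached as far as the arm can. A call with a number of a shift or a turn outside -1 to 1 is refused whole. A call with a gripper value outside its range is refused whole. OPENING is the gripper's target within -1 to 1 (shut at 1, half-way at 0, fully open at -1), set as the call begins (- or left out, the last holds). The fingers move at their own pace and stop on an object; the grip force is fixed at half the most. Time passes only in rows, so rows that repeat a pose let the fingers close. It gives the time, the measured TCP pose, the force, the opening and the grip force at its end, in the units of the state.
- robot.get_obs(): the state, without advancing time (a new reading comes with each control period).
- viewer.snapshot(name): name is "scene" or "top" or "wrist"; returns the picture (420x560x3 uint8, red, green, blue); there is no depth.
- viewer.calibration(name): a dict with "fx", "fy", "cx", "cy" (pixels), "k1" (the pictures are not rectified: a ray, as slopes to the right and down, at radius r is drawn at 1 + k1 r^2 times it, then the intrinsics apply), "R" (3x3) and "t" (3): a world point X has camera coordinates R X + t. Camera axes: x right, y down, z forward; pixel columns grow to the right and rows downward; lengths in m; the calibration is good to about 2 mm. A picture is of the moment at which its call begins: read the wrist's pose just before it. calibration takes no time and is no camera call; for the wrist camera it gives the pose at the moment of the call.
- robot.close_job(): hands the job in; it is judged then, once.
The state is a dict: "time": time; "joint_positions": joint angles; "qvel": joint speeds; "joint_torque": joint torques, N m; "tool_pos": TCP position; "ee_rot": TCP orientation; "wrist_force": force on the tool from outside, world axes, zero at the start; "wrist_torque": the same for the moment, N m; "width": finger opening in m; "finger_force": force on a finger pad.
Only numpy, scipy, OpenCV 4.12 (cv2) and the standard library are available. Lean on these libraries where they do the work, as an engineer would, in place of code of your own. Each camera call takes 0.05 s, during which the arm holds its last target. There are 200 camera calls.

TASK

The lid of the little wooden spoon case lies flat on the chopping board, up against its back rail. Press on it lightly and slide it until its notched end sticks out about 4 cm over the board's front edge, pick it up by that overhanging end, and slide it, plain end first, into the grooves of the case until it is fully home over the spoon. Work by feel and gently: never press on the thin lid or push it in the grooves with more than 15 N, do not drop it, and leave everything else where it stands.

Things in the scene. Friction and masses are not known exactly. Their poses are not given: they have to be found in the camera images.
- board: Striped brown chopping board, 210 (x) x 200 (y) mm, 44 mm high with its soft feet, which may be sunk by up to 5 mm: its flat top is 39 to 44 mm above the worktop. It cannot slide, but gives about 1 mm for 4 N of pressure, 4 mm at most. Origin: centre, 44 mm below its top at rest. x points away from the robot. A back rail 10 mm thick, 14 mm high, stands at x = +95 to +105 mm.
- board_edge (a point): Middle of the board's front top edge (board frame [-105, 0, 44] mm at rest), axes as the board's. The front face is upright and free below.
- lid: Loose pale wooden lid, about 90 g, flat on the board: base plate 152 (x) x 60 (y) x 3 mm, on it a raised panel 50 mm wide, 2.5 mm high (x -70 to +66 mm), 5.5 mm in all. Origin: centre of its underside, near its weight centre. The end at -x is the notched one; the plain end at +x enters the case first. Lacquered: wood slides easily on wood (friction about 0.4).
- lid_end (a point): Middle of the lower edge of the lid's notched end (lid frame [-76, 0, 0] mm), axes as the lid's. The thumb notch with its dark floor, 14 x 28 mm, 2.5 mm deep in the panel, is centred 22 mm from this end.
- case: Pale wooden spoon case, 156 (x) x 77 (y) x 43.5 mm, that does not move. Origin: centre of its underside. Open above; its front end (x = -78 mm, towards the robot) takes the lid, which slides along +x on two runners, tops 34 mm above the worktop. The back wall's inner face (x = +70 mm) stops it: then the lid's origin is at case [-6, 0, 34] mm, and its notched end stands 4 mm out.
- case_mouth (a point): Middle of the front end at runner height (case frame [-78, 0, 34] mm), axes as the case's. Grooves 63 mm wide, flaring to 69 mm in the first 18 mm. Lips (undersides 39 mm, tops 43.5 mm above the worktop, 54 mm apart) hold the lid down from 18 mm behind the front end on: before that, its tip can be laid on the runners from above. The front wall between the runners ends below 34 mm.
- spoon: Steel teaspoon, 130 mm long, 11 mm high, lying lengthwise on the floor of the case. Origin: centre of its underside.
- mug: White mug with blue dots, 92 x 127 x 93 mm, bystander, origin under its centre.
- jar_red: Spice jar with black cap and reddish filling, 41 mm wide, 91 mm high, bystander, origin under its centre.
- jar_yellow: Spice jar with black cap and yellow filling, 41 mm wide, 91 mm high, bystander, origin under its centre.
- jar_green: Spice jar with black cap and green filling, 41 mm wide, 91 mm high, bystander, origin under its centre.
Mind the look-alikes: they are no part of the job. Of the things shaped like the lid, the wooden one is meant.

How it is judged:
By the outcome, as a careful person would: the job done as asked, in the order asked, and still so for the second after the job is handed in, with the robot touching nothing.
It also fails if it takes over 67 s, if anything falls off the work surface, if the arm or the gripper's body presses on something with over 40 N, if the wrist force passes 120 N, or if a joint passes its speed limit or range.

## Working session

There is one attempt and no reset: what is moved stays moved. The work goes in short steps, Python scripts to look and compute and a shell command to move; the robot and the scene stay as the last step left them, time stands still between calls to the robot, and variables do not carry over. Pictures are saved under pics/ and viewed, at most 10 in all, crops included, and the job is handed in when it is done.

```bash
mkdir -p pics; cat > h.py <<'E'
import numpy as np, cv2, json
from bench import robot, viewer
def snap(n,f):
    c=viewer.calibration(n); im=viewer.snapshot(n); cv2.imwrite('pics/'+f+'.png',im[:,:,::-1])
    np.save('pics/'+f+'.npy',np.array([c],dtype=object)); return im,c
def load(f): return np.load('pics/'+f+'.npy',allow_pickle=True)[0]
def ray(c,u,v,z):
    K=np.array([[c['fx'],0,c['cx']],[0,c['fy'],c['cy']],[0,0,1.]])
    p=cv2.undistortPoints(np.array([[[u,v]]],float),K,np.array([c['k1'],0,0,0,0.]))[0,0]
    R=np.array(c['R']);t=np.array(c['t']); o=-R.T@t; d=R.T@np.array([p[0],p[1],1])
    return o+d*(z-o[2])/d[2]
def crop(f,g,x0,y0,x1,y1,s):
    im=cv2.imread('pics/'+f+'.png')[y0:y1,x0:x1]; cv2.imwrite('pics/'+g+'.png',cv2.resize(im,None,fx=s,fy=s,interpolation=cv2.INTER_CUBIC))
E
python3 - <<'E'
from h import *
snap('top','top0');snap('scene','sc0')
a=cv2.imread('pics/top0.png');b=cv2.imread('pics/sc0.png')
print(robot.get_obs())
E
```

```text
{'time': 0.1, 'joint_positions': array([ 1.05490279e+00,  8.78988688e-02,  1.37207781e+00, -2.82413492e-05,
        1.68363421e+00, -1.03089811e-01]), 'qvel': array([ 0.0009617 , -0.0019433 , -0.00297437, -0.00047793, -0.00167247,
       -0.00054738]), 'joint_torque': array([ 2.47980461e-03, -3.41251838e+01, -3.03302443e+01,  7.18904659e-02,
        3.03799531e-02, -1.05137203e-04]), 'tool_pos': array([0.22037369, 0.50329517, 0.16802445]), 'ee_rot': array([-3.13958225e+00, -1.79771517e-04,  2.72878559e+00]), 'wrist_force': array([ 0.08963307,  0.11144517, -0.80664288]), 'wrist_torque': array([-0.01205139, -0.00650467, -0.00071129]), 'finger_force': 0.0, 'width': 0.0939864265958452}
```

View pics/top0.png

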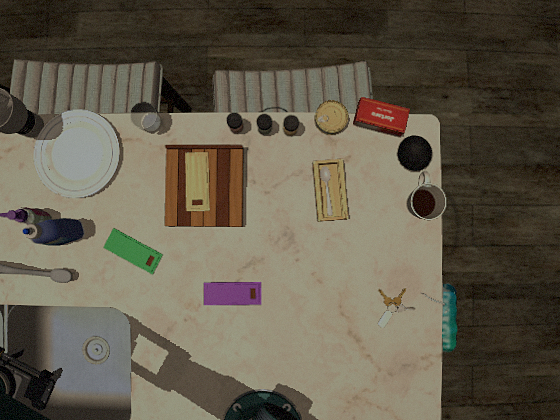

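View pics/sc0.png

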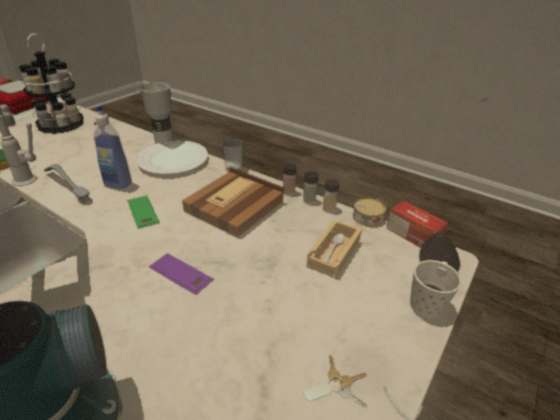

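Three lid-shaped things appear in the top view: the pale wooden one on the striped board (197,181), a green one (133,250) and a purple one (232,293). The pale one on the board is meant, with its notch at (197,203) towards the robot. The case with the spoon is at (330,190). I'll confirm this in an enlarged crop.

```bash
python3 - <<'E'
from h import *
crop('top0','c0',155,135,355,235,4)
c=load('top0')
for u,v,z in [(262,400,0),(197,181,.047),(197,209,.047),(330,190,.0435)]: print(u,v,ray(c,u,v,z))
print(c)
E
```

```text
262 400 [ 0.07607003 -0.00104162  0.        ]
197 181 [0.64938557 0.16625305 0.047     ]
197 209 [0.5774904  0.16535097 0.047     ]
330 190 [ 0.62751242 -0.17502793  0.0435    ]
{'fx': 512.6400458546094, 'fy': 512.6400458546094, 'cx': 278.9460337635746, 'cy': 205.60581149993914, 'k1': -0.12536262824600752, 'R': array([[ 0.0027756 , -0.99998753,  0.00415147],
       [-0.99844207, -0.00300262, -0.05571729],
       [ 0.05572906, -0.00399035, -0.99843795]]), 't': array([-0.04592344,  0.58838229,  1.32160598])}
```

View pics/c0.png

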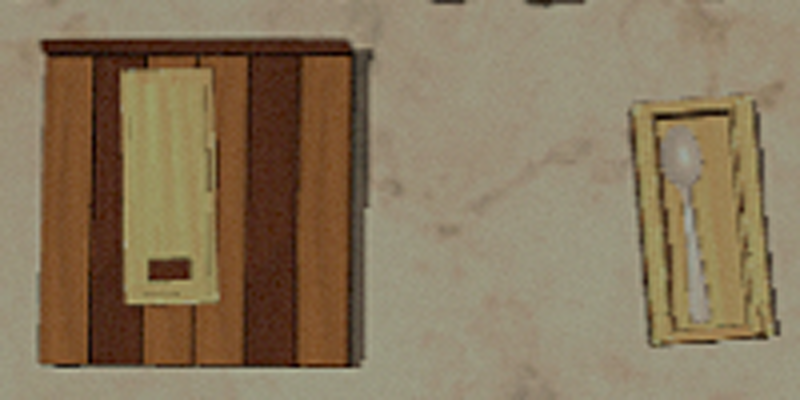

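The crop confirms it: the pale wooden lid on the board has its dark notch at crop (170,269), towards the robot. The case has its spoon at crop (690,200). Next I'll compute the poses.

```bash
cat >> h.py <<'E'
def cr(c,u,v,z,x0=155,y0=135,s=4): return ray(c,(u+.5)/s-.5+x0,(v+.5)/s-.5+y0,z)
def move(o,target,yaw):
    "rows units from measured pose o to TCP target with tool down & yaw"
    from scipy.spatial.transform import Rotation as Ro
    R0=Ro.from_euler('xyz',o['ee_rot']); R1=Ro.from_euler('xyz',[np.pi,0,yaw])
    d=R0.inv().apply(np.array(target)-o['tool_pos'])/.2; w=(R0.inv()*R1).as_rotvec()/np.radians(30)
    print('move',np.round(d,3),np.round(w,3))
def show(o=None):
    o=o or robot.get_obs(); print(round(o['time'],2),np.round(o['tool_pos'],4),np.round(o['ee_rot'],3),'F',np.round(o['wrist_force'],1),'w',round(o['width'],4),round(o['finger_force'],1)); return o
E
python3 - <<'E'
from h import *
c=load('top0')
P=lambda l,z:np.array([cr(c,u,v,z) for u,v in l])
L=P([(122,70),(213,67),(218,299),(126,304)],.046)
C=P([(631,103),(755,95),(777,335),(651,345)],.0435)
B=P([(38,364),(360,365)],.042)
for n,q in (('lid',L),('case',C)):
    x=(q[0]+q[1]-q[2]-q[3])/2; y=(q[0]+q[3]-q[1]-q[2])/2
    print(n,np.round(q[:,:2],4).tolist(),'ctr',q.mean(0),'len',np.linalg.norm(x),np.linalg.norm(y),'yaw',np.degrees(np.arctan2(x[1],x[0])),np.degrees(np.arctan2(-y[0],y[1])))
print('board',B)
o=show()
move(o,[.65,.166,.16],np.pi)
E
```

```text
lid [[0.7243, 0.1984], [0.7262, 0.1394], [0.5767, 0.1343], [0.5733, 0.1935]] ctr [0.65013662 0.1663863  0.046     ] len 0.15039220882099608 0.05911491547959027 yaw 1.8901567454424184 2.5682781239702996
case [[0.7039, -0.1299], [0.7095, -0.21], [0.5548, -0.2233], [0.5482, -0.1425]] ctr [ 0.62911188 -0.17641232  0.0435    ] len 0.15576890816314026 0.08074267963707693 yaw 4.772818088097256 4.339937509522248
board [[0.53468732 0.2507458  0.042     ]
 [0.53493716 0.04346055 0.042     ]]
0.1 [0.2204 0.5033 0.168 ] [-3.14  -0.     2.729] F [ 0.1  0.1 -0.8] w 0.094 0.0
move [-2.644 -0.683  0.041] [-0.004 -0.001 -0.788]
```

```bash
python3 -m handwheel '[[-0.86,-0.72,0,0,0,-0.79],[-0.86,-0.72,0,0,0,-0.79],[-0.86,-0.72,0,0,0,-0.79],[-0.86,-0.72,0,0,0,-0.79],[-0.86,-0.72,0,0,0,-0.79],[-0.86,-0.72,0,0,0,-0.79]]' 0.68
python3 -m handwheel '[[-0.9,-0.4,0,0,0,0],[-0.9,-0.4,0,0,0,0],[-0.9,-0.4,0,0,0,0],[-0.9,-0.4,0,0,0,0],[-0.9,-0.4,0,0,0,0],[-0.9,-0.4,0,0,0,0]]'
python3 - <<'E'
from h import *
o=show(); snap('wrist','w1'); move(o,[.65,.166,.10],np.pi+.035)
E
```

```text
time: 0.6
tool_pos: [0.3212, 0.2997, 0.1687]
ee_rot: [-3.14, 0.0, 3.141]
wrist_force: [0.3, 0.1, -0.7]
width: 0.0576
finger_force: 0.0
time: 1.1
tool_pos: [0.5044, 0.2197, 0.167]
ee_rot: [-3.139, -0.001, 3.137]
wrist_force: [-1.0, 0.1, -0.0]
width: 0.0177
finger_force: 0.0
1.1 [0.5044 0.2197 0.167 ] [-3.139e+00 -1.000e-03  3.137e+00] F [-1.   0.1 -0. ] w 0.0177 0.0
move [-0.73  -0.264  0.335] [-0.004 -0.002 -0.076]
```

View pics/w1.png

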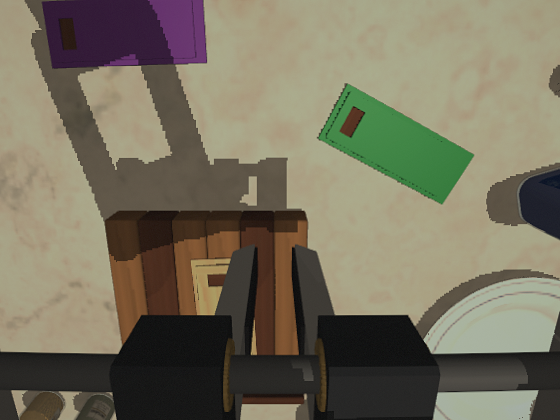

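The close view shows the lid's notched end: left corner at (191,261), with the board front edge near rows 212–224. I'll check these against the top view.

```bash
python3 - <<'E'
from h import *
c=load('w1'); R=np.array(c['R']); print('cam',-R.T@np.array(c['t']))
for u,v,z in [(191,261,.044),(120,224,.042),(306,219,.042),(120,212,.042),(306,211,.042)]: print(u,v,np.round(ray(c,u,v,z),4))
E
python3 -m handwheel '[[-0.73,-0.265,0.33,0,0,-0.07],[-0.73,-0.265,0.33,0,0,-0.07],[-0.73,-0.265,0.33,0,0,-0.07],[-0.73,-0.265,0.33,0,0,-0.07],[-0.73,-0.265,0.33,0,0,-0.07],[-0.73,-0.265,0.33,0,0,-0.07]]'
```

```text
cam [0.42237311 0.22081852 0.38262795]
191 261 [0.5785 0.1369 0.044 ]
120 224 [0.5402 0.0697 0.042 ]
306 219 [0.5358 0.2501 0.042 ]
120 212 [0.528  0.0712 0.042 ]
306 211 [0.5277 0.2499 0.042 ]
time: 1.65
tool_pos: [0.645, 0.1699, 0.0988]
ee_rot: [-3.141, -0.008, -3.105]
wrist_force: [-0.3, -0.3, 1.2]
width: 0.0152
finger_force: 0.0
```

```bash
python3 -m handwheel '[[0,0,0.15,0,0,0],[0,0,0.21,0,0,0],[0,0,0.21,0,0,0],[0,0,0.21,0,0,0],[0,0,0.21,0,0,0]]'
python3 -m handwheel '[[0,0,0.0075,0,0,0],[0,0,0.0125,0,0,0],[0,0,0.0175,0,0,0],[0,0,0.0175,0,0,0]]'
python3 -m handwheel '[[0,0,0.005,0,0,0],[0,0,0.005,0,0,0]]'
python3 -c "
from h import *
show()"
```

```text
time: 2.07
tool_pos: [0.6465, 0.1711, 0.0634]
ee_rot: [3.141, 0.003, -3.103]
wrist_force: [-0.4, 0.0, -0.2]
width: 0.015
finger_force: 0.0
time: 2.4
tool_pos: [0.6467, 0.1702, 0.0579]
ee_rot: [3.141, 0.001, -3.104]
wrist_force: [0.0, -0.1, 0.5]
width: 0.0152
finger_force: 0.0
time: 2.57
tool_pos: [0.6465, 0.1701, 0.0564]
ee_rot: [3.142, -0.0, -3.104]
wrist_force: [0.3, -1.0, 0.8]
width: 0.0149
finger_force: 0.0
2.57 [0.6465 0.1701 0.0564] [ 3.142 -0.    -3.104] F [ 0.3 -1.   0.8] w 0.0149 0.0
```

```bash
python3 -m handwheel '[[0,-0.02,0.01,0,0,0],[0,-0.02,0.02,0,0,0],[0,-0.02,0.02,0,0,0]]' | grep -E "pos|force"
python3 -m handwheel '[[0,0,0.005,0,0,0],[0,0,0.005,0,0,0]]'| grep -E "pos|wrist_force"
python3 -m handwheel '[[0,0,0.005,0,0,0],[0,0,0.005,0,0,0]]'| grep -E "pos|wrist_force"
```

```text
tool_pos: [0.6464, 0.1658, 0.0518]
wrist_force: [-1.3, -0.2, 0.0]
finger_force: 0.0
tool_pos: [0.6466, 0.1661, 0.0513]
wrist_force: [-0.2, -0.7, 0.1]
tool_pos: [0.6466, 0.1662, 0.0504]
wrist_force: [0.2, -0.5, -0.1]
```

```bash
for i in 1 2; do python3 -m handwheel '[[0,0,0.005,0,0,0],[0,0,0.005,0,0,0]]'| grep -E "pos|wrist_force"; done
```

```text
tool_pos: [0.6466, 0.1662, 0.0494]
wrist_force: [0.7, 0.5, 0.1]
tool_pos: [0.6466, 0.1662, 0.0484]
wrist_force: [0.5, -1.2, 0.5]
```

```bash
for i in 1 2; do python3 -m handwheel '[[0,0,0.005,0,0,0],[0,0,0.005,0,0,0]]'| grep -E "pos|wrist_force"; done
```

```text
tool_pos: [0.6466, 0.1662, 0.0474]
wrist_force: [-0.0, 0.1, 0.1]
tool_pos: [0.6466, 0.1662, 0.0464]
wrist_force: [0.5, 0.7, 0.3]
```

```bash
for i in 1 2; do python3 -m handwheel '[[0,0,0.005,0,0,0],[0,0,0.005,0,0,0]]'| grep -E "pos|wrist_force"; done
```

```text
tool_pos: [0.6466, 0.1662, 0.0454]
wrist_force: [0.9, 0.4, 0.6]
tool_pos: [0.6466, 0.1662, 0.0444]
wrist_force: [0.3, 0.6, 0.2]
```

```bash
for i in 1 2; do python3 -m handwheel '[[0,0,0.005,0,0,0],[0,0,0.005,0,0,0]]'| grep -E "pos|wrist_force"; done
```

```text
tool_pos: [0.6466, 0.1662, 0.0434]
wrist_force: [0.6, -0.5, -0.5]
tool_pos: [0.6466, 0.1662, 0.0424]
wrist_force: [-0.7, -0.2, -0.3]
```

```bash
python3 - <<'E'
from h import *
snap('wrist','w2'); snap('scene','sc2')
a=cv2.imread('pics/w2.png'); b=cv2.resize(cv2.imread('pics/sc2.png')[150:250,170:300],None,fx=4,fy=4,interpolation=cv2.INTER_CUBIC)
h=400; a=cv2.resize(a,(266*2,400))[:, 130:400]; cv2.imwrite('pics/m2.png',np.hstack([a,b]))
E
```

```text
(no output)
```

View pics/m2.png

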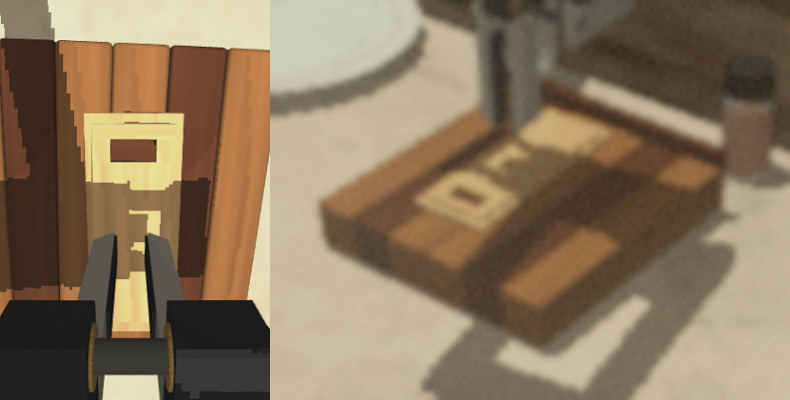

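The fingers are over the lid, centred on the panel with the notch ahead of them, and almost touching. I'll keep feeling down.

```bash
for i in 1 2; do python3 -m handwheel '[[0,0,0.005,0,0,0],[0,0,0.005,0,0,0]]'| grep -E "pos|wrist_force"; done
```

```text
tool_pos: [0.6466, 0.1662, 0.0414]
wrist_force: [1.0, 0.9, -0.1]
tool_pos: [0.6466, 0.1662, 0.0403]
wrist_force: [-0.6, -0.5, 0.4]
```

```bash
for i in 1 2; do python3 -m handwheel '[[0,0,0.005,0,0,0],[0,0,0.005,0,0,0]]'| grep -E "pos|wrist_force"; done
```

```text
tool_pos: [0.6466, 0.1662, 0.0393]
wrist_force: [0.6, 0.0, -0.9]
tool_pos: [0.6466, 0.1662, 0.0384]
wrist_force: [0.2, -0.6, -0.5]
```

```bash
python3 - <<'E'
from h import *
o=show(); c=viewer.calibration('wrist')
def proj(X):
    p=np.array(c['R'])@X+np.array(c['t']); a=p[:2]/p[2]; a=a*(1+c['k1']*(a@a)); return a*[c['fx'],c['fy']]+[c['cx'],c['cy']]
print(proj(o['tool_pos']), proj(o['tool_pos']+[0,.0075,0]))
E
```

```text
5.25 [0.6466 0.1662 0.0384] [ 3.142 -0.    -3.104] F [ 0.2 -0.6 -0.5] w 0.0148 0.0
[273.82611109 234.89540477] [285.9902742  235.32158508]
```

```bash
for i in 1 2 3; do python3 -m handwheel '[[0,0,0.005,0,0,0],[0,0,0.005,0,0,0]]'| grep -E "pos|wrist_force"; done; python3 - <<'E'
from h import *
im,c=snap('wrist','w3'); crop('w3','w3c',180,120,380,270,4); o=show()
def proj(X):
    p=np.array(c['R'])@X+np.array(c['t']); a=p[:2]/p[2]; a=a*(1+c['k1']*(a@a)); return a*[c['fx'],c['fy']]+[c['cx'],c['cy']]
for dz in (0,.01,.02): print(proj(o['tool_pos']+[0,0,dz]))
E
```

```text
tool_pos: [0.6466, 0.1662, 0.0374]
wrist_force: [0.0, 1.0, 0.0]
tool_pos: [0.6466, 0.1662, 0.0364]
wrist_force: [-0.1, 0.0, -1.0]
tool_pos: [0.6466, 0.1662, 0.0354]
wrist_force: [-0.7, 0.6, 0.4]
5.8 [0.6466 0.1662 0.0354] [ 3.142 -0.    -3.104] F [-0.6  1.4  0.5] w 0.015 0.0
[273.84846234 234.94769937]
[273.83663801 240.99877888]
[273.82375    247.59831824]
```

View pics/w3c.png

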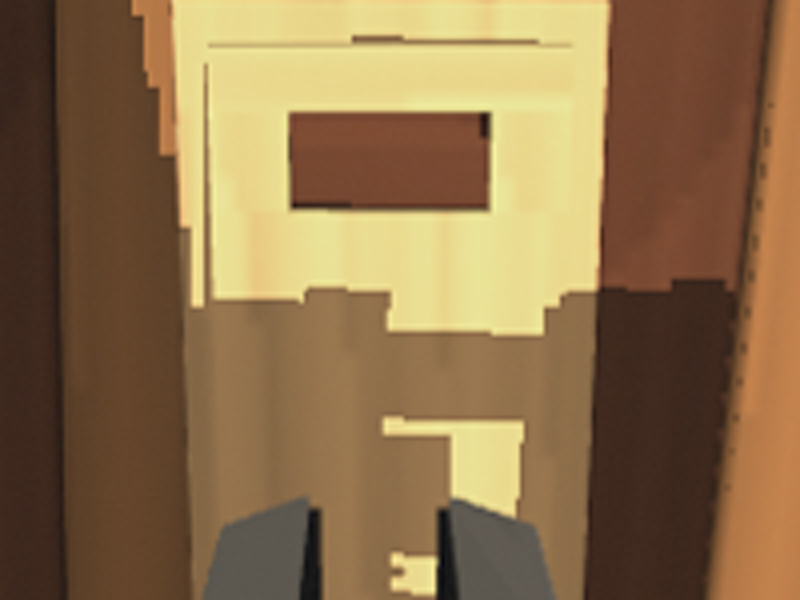

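```bash
python3 - <<'E'
from h import *
c=load('w3')
for z in (.02,.03,.04,.05):
    a,b=[cr(c,u,300,z,180,120) for u in (192,598)]; d=[cr(c,u,210,z,180,120) for u in (290,490)]
    e=cr(c,390,0,z,180,120)
    print(z,a[:2],np.linalg.norm(a-b),'notch w',np.linalg.norm(d[0]-d[1]),d[0][0])
print(-np.array(c['R']).T@np.array(c['t']))
E
```

```text
0.02 [0.62613205 0.13584519] 0.06489092961058907 notch w 0.03140430853277769 0.6109455743971197
0.03 [0.6234646  0.13703308] 0.06208076663003033 notch w 0.030044315297999696 0.60893579311066
0.04 [0.62079715 0.13822098] 0.05927060364947161 notch w 0.028684322063221707 0.6069260118242004
0.05 [0.61812971 0.13940888] 0.05646044066891288 notch w 0.027324328828443684 0.6049162305377407
[0.56453667 0.16327557 0.25091518]
```

```bash
for i in 1 2 3; do python3 -m handwheel '[[0,0,0.005,0,0,0],[0,0,0.005,0,0,0]]'| grep -E "pos|wrist_force"; done
```

```text
tool_pos: [0.6466, 0.1662, 0.0344]
wrist_force: [-0.6, 0.2, 0.4]
tool_pos: [0.6466, 0.1662, 0.0334]
wrist_force: [-0.5, -0.2, -0.3]
tool_pos: [0.6466, 0.1662, 0.0324]
wrist_force: [0.3, -0.5, 0.9]
```

```bash
for i in 1 2 ; do python3 -m handwheel '[[0,0,0.005,0,0,0],[0,0,0.005,0,0,0]]'| grep -E "pos|wrist_force"; done; python3 - <<'E'
from h import *
for i in range(4): viewer.snapshot('wrist'); show()
E
```

```text
tool_pos: [0.6466, 0.1662, 0.0314]
wrist_force: [0.3, 0.1, 0.2]
tool_pos: [0.6466, 0.1662, 0.0304]
wrist_force: [0.4, 0.3, 0.5]
6.68 [0.6466 0.1662 0.0304] [ 3.142 -0.    -3.104] F [ 1.   0.2 -0.3] w 0.015 0.0
6.73 [0.6467 0.1662 0.0305] [ 3.142 -0.    -3.104] F [-0.9 -0.5 -0.1] w 0.0153 0.0
6.78 [0.6467 0.1662 0.0306] [ 3.142  0.    -3.104] F [-0.4  0.5  0.5] w 0.0151 0.0
6.83 [0.6467 0.1662 0.0306] [ 3.142  0.    -3.104] F [ 0.1  0.1 -0.5] w 0.0148 0.0
```

```bash
for i in 1 2 3; do python3 -m handwheel '[[0,0,0.005,0,0,0],[0,0,0.005,0,0,0]]'| grep -E "pos|wrist_force"; done; python3 - <<'E'
from h import *
snap('scene','sc4');snap('wrist','w4')
a=cv2.imread('pics/w4.png')[120:270,180:380]; b=cv2.imread('pics/sc4.png')[140:240,200:300]
cv2.imwrite('pics/m4.png',np.hstack([cv2.resize(a,(533,400),interpolation=2),cv2.resize(b,(266,266),interpolation=2).repeat(1,0) if 0 else cv2.resize(b,(266,400),interpolation=2)]))
E
```

```text
tool_pos: [0.6466, 0.1662, 0.0294]
wrist_force: [-0.2, 0.1, -0.2]
tool_pos: [0.6466, 0.1662, 0.0284]
wrist_force: [-0.2, 0.2, -0.1]
tool_pos: [0.6466, 0.1662, 0.0274]
wrist_force: [-0.1, -0.1, 1.5]
```

View pics/m4.png

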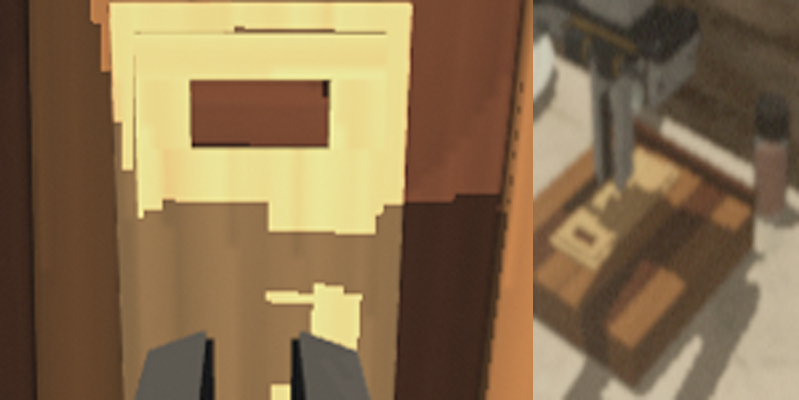

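The fingertips are now nearly on the lid, and Fz has just risen to 1.5 N. I'll keep going.

```bash
for i in 1 2 3; do python3 -m handwheel '[[0,0,0.003,0,0,0],[0,0,0.003,0,0,0]]'| grep -E "pos|wrist_force"; done
```

```text
tool_pos: [0.6467, 0.1662, 0.0269]
wrist_force: [0.5, 0.0, -0.9]
tool_pos: [0.6467, 0.1662, 0.0263]
wrist_force: [0.0, 0.3, -0.3]
tool_pos: [0.6466, 0.1662, 0.0256]
wrist_force: [-0.6, 0.2, 0.0]
```

```bash
for i in 1 2 3; do python3 -m handwheel '[[0,0,0.005,0,0,0],[0,0,0.005,0,0,0]]'| grep -E "pos|wrist_force"; done
```

```text
tool_pos: [0.6466, 0.1662, 0.0246]
wrist_force: [-0.5, 0.1, 0.0]
tool_pos: [0.6466, 0.1662, 0.0236]
wrist_force: [-0.6, 0.1, 0.6]
tool_pos: [0.6466, 0.1662, 0.0225]
wrist_force: [0.1, -0.9, 0.1]
```

```bash
python3 - <<'E'
from h import *
c=load('w4'); o=show(); R=np.array(c['R']);t=np.array(c['t'])
print('fx',c['fx'],'axis',R[2],'cam',-R.T@t)
T=np.array([.6466,.1662,.0274])
for dz in (0,.01,.02,.03): print(dz,(R@(T+[0,0,dz])+t))
print(o['joint_positions'],o['joint_torque'])
E
```

```text
8.43 [0.6466 0.1662 0.0225] [ 3.142 -0.    -3.104] F [ 0.1 -0.9  0.1] w 0.0148 0.0
fx 373.4951174756564 axis [ 0.28274339  0.01098863 -0.95913264] cam [0.56453795 0.16327655 0.2429553 ]
0 [-0.00024281  0.01776538  0.22998075]
0.01 [-0.00023918  0.02059495  0.22038942]
0.02 [-0.00023554  0.02342452  0.21079809]
0.03 [-0.0002319   0.02625408  0.20120677]
[ 1.66633293e-01  4.11187143e-01  1.26885337e+00  8.46308259e-05
  1.46182471e+00 -1.44164211e+00] [ 8.85621685e-04 -4.63007784e+01 -2.90838218e+01 -5.81805230e-03
  5.50504506e-02 -1.32476933e-05]
```

```bash
for i in 1 2 3 4; do python3 -m handwheel '[[0,0,0.005,0,0,0],[0,0,0.005,0,0,0]]'| grep -E "pos|wrist_force"; python3 -c "
from h import *
print(robot.get_obs()['joint_torque'][1:3])"; done
```

```text
tool_pos: [0.6466, 0.1662, 0.0216]
wrist_force: [0.1, -0.3, 0.3]
[-46.3090539  -29.06706154]
tool_pos: [0.6466, 0.1662, 0.0206]
wrist_force: [-0.5, 0.8, 0.1]
[-46.31938577 -29.0508467 ]
tool_pos: [0.6466, 0.1662, 0.0196]
wrist_force: [-0.2, 0.3, 0.5]
[-46.32992506 -29.03417587]
tool_pos: [0.6466, 0.1662, 0.0186]
wrist_force: [0.3, 0.6, -0.1]
[-46.34030342 -29.01740313]
```

```bash
for i in 1 2 3 4; do python3 -m handwheel '[[0,0,0.005,0,0,0],[0,0,0.005,0,0,0]]'| grep -E "pos|wrist_force"; python3 -c "
from h import *
print(robot.get_obs()['joint_torque'][1:3])"; done
```

```text
tool_pos: [0.6466, 0.1662, 0.0176]
wrist_force: [0.2, -0.0, 0.2]
[-46.35038495 -29.00040686]
tool_pos: [0.6466, 0.1662, 0.0166]
wrist_force: [0.4, 0.4, 0.4]
[-46.36019111 -28.98314595]
tool_pos: [0.6466, 0.1662, 0.0155]
wrist_force: [-0.6, -0.2, -1.0]
[-46.3703084  -28.96598518]
tool_pos: [0.6466, 0.1662, 0.0146]
wrist_force: [0.2, 0.6, -0.8]
[-46.38085127 -28.94857407]
```

```bash
for i in 1 2 3; do python3 -m handwheel '[[0,0,0.005,0,0,0],[0,0,0.005,0,0,0]]'| grep -E "pos|wrist_force"; python3 -c "
from h import *
print(robot.get_obs()['joint_torque'][1:3])"; done
```

```text
tool_pos: [0.6466, 0.1662, 0.0136]
wrist_force: [-0.4, -0.1, -0.2]
[-46.39042854 -28.93127739]
tool_pos: [0.6466, 0.1662, 0.0126]
wrist_force: [-0.3, 0.7, -0.4]
[-46.40118957 -28.91353369]
tool_pos: [0.6466, 0.1662, 0.0116]
wrist_force: [-0.9, 0.7, 0.3]
[-46.41147852 -28.89609039]
```

```bash
for i in 1 2 3; do python3 -m handwheel '[[0,0,0.005,0,0,0],[0,0,0.005,0,0,0]]'| grep -E "pos|wrist_force"; python3 -c "
from h import *
print(robot.get_obs()['joint_torque'][1:3])"; done; python3 - <<'E'
from h import *
snap('wrist','w5'); snap('scene','sc5'); crop('w5','w5c',180,100,380,250,4)
E
```

```text
tool_pos: [0.6466, 0.1662, 0.0106]
wrist_force: [0.1, -0.7, -0.2]
[-46.42152429 -28.87837708]
tool_pos: [0.6467, 0.1662, 0.0097]
wrist_force: [-0.2, -1.2, 0.6]
[-46.01941824 -28.51221263]
tool_pos: [0.6468, 0.1662, 0.0092]
wrist_force: [-1.1, 0.6, 1.6]
[-44.53129292 -27.85033286]
```

View pics/w5c.png

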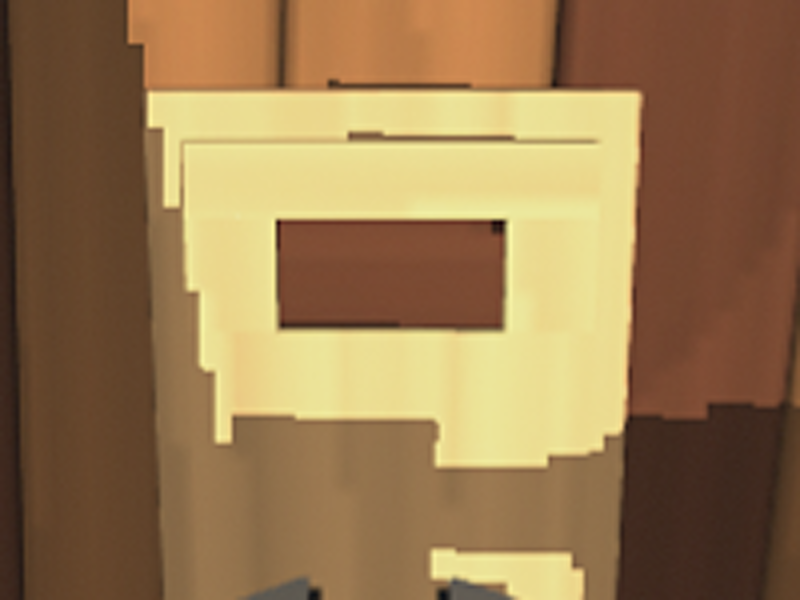

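Contact: joint torque shows about 3 N at tool z ≈ 0.0095, so the tips sit about 35 mm behind the stated TCP. I'll press a little more and start sliding.

```bash
python3 -m handwheel '[[0,0,0.005,0,0,0],[0,0,0.005,0,0,0]]'| grep -E "pos|wrist_force"; python3 -c "
from h import *
print(robot.get_obs()['joint_torque'][1:3],robot.tcp_to_grasp)"
python3 -m handwheel '[[0.02,0,0,0,0,0],[0.04,0,0,0,0,0],[0.06,0,0,0,0,0],[0.08,0,0,0,0,0],[0.1,0,0,0,0,0],[0.1,0,0,0,0,0]]'| grep -E "pos|wrist_force"; python3 - <<'E'
from h import *
print(robot.get_obs()['joint_torque'][1:3]); snap('wrist','w6')
def notch(f):
    im=cv2.cvtColor(cv2.imread('pics/'+f+'.png'),cv2.COLOR_BGR2HSV)[:,:,2].astype(int); 
    print(f,[int(im[r,278]) for r in range(90,200,4)])
notch('w5');notch('w6')
E
```

```text
tool_pos: [0.6468, 0.1662, 0.0085]
wrist_force: [-2.5, -0.4, 5.2]
[-42.91995049 -27.13055849] 0.0188
tool_pos: [0.6262, 0.1655, 0.0084]
wrist_force: [0.5, -0.7, 5.7]
[-41.05672717 -25.32448769]
w5 [185, 185, 185, 184, 185, 185, 185, 186, 168, 236, 235, 126, 236, 236, 235, 235, 216, 127, 130, 123, 123, 123, 119, 169, 236, 236, 236, 236]
w6 [183, 185, 185, 186, 188, 187, 188, 191, 176, 235, 235, 229, 235, 235, 235, 235, 212, 127, 129, 122, 122, 123, 119, 146, 235, 235, 235, 235]
```

The lid moves with the fingers at 5.7 N: the notch keeps its place in the wrist picture. I'll slide it the rest of the way.

```bash
python3 -m handwheel '[[0.03,0,0,0,0,0],[0.06,0,0,0,0,0],[0.09,0,0,0,0,0],[0.12,0,0,0,0,0],[0.15,0,0,0,0,0],[0.15,0,0,0,0,0]]'| grep -E "pos|wrist_force";python3 -m handwheel '[[0.03,0,0,0,0,0],[0.06,0,0,0,0,0],[0.09,0,0,0,0,0],[0.12,0,0,0,0,0],[0.15,0,0,0,0,0],[0.15,0,0,0,0,0]]'| grep -E "pos|wrist_force"; python3 - <<'E'
from h import *
im,c=snap('wrist','w7'); snap('top','top7')
im=cv2.cvtColor(cv2.imread('pics/w7.png'),cv2.COLOR_BGR2HSV)[:,:,2].astype(int)
print([int(im[r,278]) for r in range(90,200,4)])
for cu in (225,240,278,330): print(cu,[int(x) for x in im[100:130,cu]])
E
```

```text
tool_pos: [0.5959, 0.1644, 0.0083]
wrist_force: [0.2, -0.0, 5.9]
tool_pos: [0.5659, 0.1633, 0.0083]
wrist_force: [-0.4, -0.1, 6.0]
[206, 207, 207, 206, 206, 206, 206, 208, 110, 206, 206, 183, 207, 206, 206, 206, 194, 103, 104, 100, 100, 101, 98, 81, 206, 207, 207, 207]
225 [207, 206, 207, 207, 207, 207, 207, 207, 207, 207, 208, 207, 207, 207, 207, 208, 207, 210, 197, 111, 117, 116, 126, 172, 209, 207, 205, 206, 207, 206]
240 [206, 206, 207, 206, 207, 206, 206, 207, 206, 206, 206, 206, 207, 207, 207, 207, 207, 209, 193, 107, 113, 114, 123, 167, 210, 207, 205, 206, 206, 207]
278 [207, 206, 206, 207, 207, 207, 206, 206, 206, 207, 206, 207, 206, 207, 206, 207, 206, 207, 208, 211, 191, 108, 110, 150, 211, 207, 206, 206, 207, 207]
330 [206, 206, 206, 206, 207, 207, 206, 207, 206, 207, 207, 206, 207, 206, 206, 207, 207, 207, 206, 206, 207, 208, 195, 156, 208, 207, 206, 206, 207, 206]
```

```bash
python3 -m handwheel '[[0,0,-0.03,0,0,0],[0,0,-0.15,0,0,0],[0.1,0,-0.4,0,0,0],[0.3,0,-0.4,0,0,0],[0.3,0,-0.4,0,0,0],[0.3,0,-0.4,0,0,0],[0.3,0,-0.4,0,0,0]]' -1| grep -E "pos|wrist_force|width"; python3 - <<'E'
from h import *
show(); snap('wrist','w8'); c=load('w7')
for u,v in ((225,123.3),(278,123),(330,123.5)): print(np.round(ray(c,u,v,.043),4))
E
```

```text
tool_pos: [0.5058, 0.1608, 0.0866]
wrist_force: [-0.7, -0.8, -0.3]
width: 0.0579
13.27 [0.5058 0.1608 0.0866] [-3.141e+00 -2.000e-03 -3.104e+00] F [-0.7 -0.8 -0.3] w 0.0579 0.0
[0.4971 0.1375 0.043 ]
[0.496  0.1626 0.043 ]
[0.4953 0.1873 0.043 ]
```

View pics/w8.png

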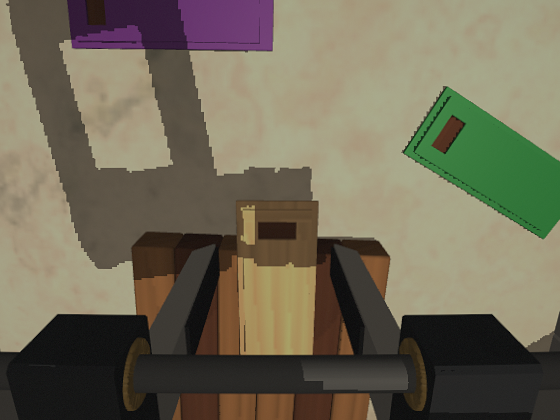

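The lid overhangs the board's front edge: end corners are at (236,201) and (318,201), and the edge runs at about rows 236–246. The opening fingers straddle the lid. I'll check the overhang.

```bash
python3 - <<'E'
from h import *
c=load('w8')
for u,v,z in ((236,201,.043),(318,201,.043),(316,270,.043),(243,270,.043),(135,246,.04),(135,236,.04),(380,240,.04),(385,253,.04)): print(u,v,np.round(ray(c,u,v,z),4))
o=show(); T=o['tool_pos']; R=np.array(c['R']);t=np.array(c['t'])
for dz in (.02,.035,.05):
    for w in (.029,.0):
        for dx in (0,-.008):
            p=R@(T+[dx,w,dz])+t; print(dz,w,dx,p[:2]/p[2]*c['fx']+[c['cx'],c['cy']])
im=cv2.imread('pics/w8.png')
for u in (145,160,220,230,325,350,375): print(u,[int(x) for x in im[228:264:2,u].sum(1)])
E
```

```text
236 201 [0.4973 0.1331 0.043 ]
318 201 [0.4951 0.1922 0.043 ]
316 270 [0.5496 0.1946 0.043 ]
243 270 [0.5517 0.1389 0.043 ]
135 246 [0.5365 0.0563 0.04  ]
135 236 [0.5284 0.0569 0.04  ]
380 240 [0.5246 0.2416 0.04  ]
385 253 [0.535  0.2467 0.04  ]
13.32 [0.5062 0.1608 0.0862] [-3.141e+00 -3.000e-03 -3.104e+00] F [-0.2  0.1 -0.4] w 0.0622 0.0
0.02 0.029 0 [324.83979906 249.67527271]
0.02 0.029 -0.008 [325.92375034 236.45389119]
0.02 0.0 0 [273.67597514 247.8745825 ]
0.02 0.0 -0.008 [274.21130363 234.614323  ]
0.035 0.029 0 [328.53213881 260.85121192]
0.035 0.029 -0.008 [329.73872301 246.78223899]
0.035 0.0 0 [273.63261948 258.93635395]
0.035 0.0 -0.008 [274.20704658 244.82296509]
0.05 0.029 0 [332.80612438 273.78767125]
0.05 0.029 -0.008 [334.16214215 258.75784545]
0.05 0.0 0 [273.58242255 271.74360682]
0.05 0.0 -0.008 [274.20210941 256.66256094]
145 [253, 258, 171, 96, 94, 92, 96, 97, 100, 111, 136, 133, 130, 130, 129, 129, 132, 132]
160 [256, 256, 157, 92, 97, 98, 100, 96, 103, 101, 135, 138, 143, 142, 142, 147, 143, 144]
220 [253, 254, 257, 199, 65, 69, 66, 71, 80, 96, 102, 128, 128, 130, 129, 137, 129, 132]
230 [258, 256, 259, 218, 98, 98, 94, 95, 103, 105, 100, 115, 138, 139, 132, 124, 128, 133]
325 [461, 469, 468, 471, 384, 191, 55, 58, 67, 73, 71, 72, 77, 93, 92, 92, 105, 133]
350 [455, 459, 465, 469, 376, 259, 101, 103, 95, 100, 122, 171, 174, 174, 173, 174, 171, 173]
375 [462, 461, 465, 465, 470, 483, 170, 98, 97, 105, 93, 102, 111, 106, 207, 265, 274, 274]
```

Overhang is about 40 mm (end x ≈ 0.496, edge ≈ 0.5365). Now I'll lower beside the overhanging end and grip its edges.

```bash
python3 -m handwheel '[[-0.008,0.012,0.1,0,0,0],[-0.008,0.012,0.2,0,0,0],[-0.008,0.012,0.3,0,0,0],[-0.008,0.012,0.4,0,0,0],[-0.008,0.012,0.44,0,0,0],[-0.008,0.012,0.476,0,0,0],[-0.008,0.012,0.476,0,0,0],[-0.008,0.012,0.476,0,0,0]]' -1; python3 -c "
from h import *
print(robot.get_obs()['joint_torque'][:3])"
```

```text
time: 13.98
tool_pos: [0.5087, 0.1634, -0.0074]
ee_rot: [3.142, -0.0, -3.104]
wrist_force: [-0.5, -0.4, 0.2]
width: 0.0942
finger_force: 0.0
[-1.83208566e-02 -3.32277882e+01 -2.66994148e+01]
```

```bash
python3 -m handwheel '[[0,0,0.004,0,0,0],[0,0,0.004,0,0,0],[0,0,0.004,0,0,0],[0,0,0.004,0,0,0],[0,0,0.004,0,0,0],[0,0,0.004,0,0,0]]' -0.38; python3 -m handwheel '[[0,0,0,0,0,0],[0,0,0,0,0,0],[0,0,0,0,0,0],[0,0,0,0,0,0]]' 0.0;  python3 -c "
from h import *
print(robot.get_obs()['joint_torque'][:3],robot.get_obs()['wrist_torque'])"
```

```text
time: 14.48
tool_pos: [0.5085, 0.1635, -0.0079]
ee_rot: [3.141, 0.001, -3.104]
wrist_force: [0.6, -0.2, 0.2]
width: 0.0652
finger_force: 0.0
time: 14.82
tool_pos: [0.5083, 0.1634, -0.0081]
ee_rot: [3.142, 0.0, -3.104]
wrist_force: [-0.6, -0.4, 0.5]
width: 0.0589
finger_force: 30.0
[ 2.28850002e-02 -3.38096237e+01 -2.72552741e+01] [0.01276174 0.029419   0.03344283]
```

```bash
python3 -m handwheel '[[0,0,-0.02,0,0,0],[0,0,-0.05,0,0,0],[0,0,-0.1,0,0,0],[0,0,-0.18,0,0,0],[0,0,-0.26,0,0,0],[0,0,-0.3,0,0,0],[0,0,-0.3,0,0,0]]'; python3 -m handwheel '[[0.02,-0.04,0,0,0,0],[0.06,-0.15,0,0,0,0],[0.1,-0.28,0,0,0,-0.01],[0.14,-0.42,0,0,0,-0.02],[0.18,-0.56,0,0,0,-0.03],[0.22,-0.7,0,0,0,-0.04],[0.25,-0.82,0,0,0,-0.04],[0.25,-0.88,0,0,0,-0.04],[0.25,-0.88,0,0,0,-0.04]]'; python3 - <<'E'
from h import *
o=show(); move(o,[.4221,-.1931,.05],-np.pi+.0812)
E
```

```text
time: 15.4
tool_pos: [0.5104, 0.1639, 0.0551]
ee_rot: [3.14, 0.006, -3.104]
wrist_force: [0.1, 0.7, -0.6]
width: 0.0593
finger_force: 30.0
time: 16.15
tool_pos: [0.4633, -0.0169, 0.0505]
ee_rot: [-3.141, -0.003, -3.087]
wrist_force: [0.6, -0.0, -0.6]
width: 0.059
finger_force: 30.0
16.15 [ 0.4633 -0.0169  0.0505] [-3.141e+00 -3.000e-03 -3.087e+00] F [ 0.6 -0.  -0.6] w 0.059 30.0
move [ 0.254 -0.868  0.004] [-0.001 -0.005 -0.051]
```

```bash
python3 -m handwheel '[[0.02,-0.04,0,0,0,0],[0.06,-0.15,0,0,0,0],[0.1,-0.28,0,0,0,-0.01],[0.14,-0.42,0,0,0,-0.02],[0.18,-0.56,0,0,0,-0.03],[0.22,-0.7,0,0,0,-0.05],[0.25,-0.82,0.0,0,0,-0.05],[0.25,-0.87,0,0,0,-0.05],[0.25,-0.87,0,0,0,-0.05]]' >/dev/null; python3 -m handwheel '[[0,0,0.05,0,0,0],[0,0,0.1,0,0,0],[0,0,0.15,0,0,0],[0,0,0.2,0,0,0],[0,0,0.23,0,0,0],[0,0,0.23,0,0,0],[0,0,0.23,0,0,0]]'; python3 - <<'E'
from h import *
o=show(); move(o,[.4221,-.1931,.0],-np.pi+.0812); snap('top','top9'); crop('top9','c9',275,145,375,245,6)
E
```

```text
time: 17.48
tool_pos: [0.4248, -0.1903, 0.005]
ee_rot: [3.141, -0.001, -3.056]
wrist_force: [0.3, -0.2, -0.3]
width: 0.0588
finger_force: 30.0
17.48 [ 0.4248 -0.1903  0.005 ] [ 3.141e+00 -1.000e-03 -3.056e+00] F [ 0.3 -0.2 -0.3] w 0.0588 30.0
move [ 0.015 -0.013  0.025] [ 0.002 -0.002  0.008]
```

View pics/c9.png

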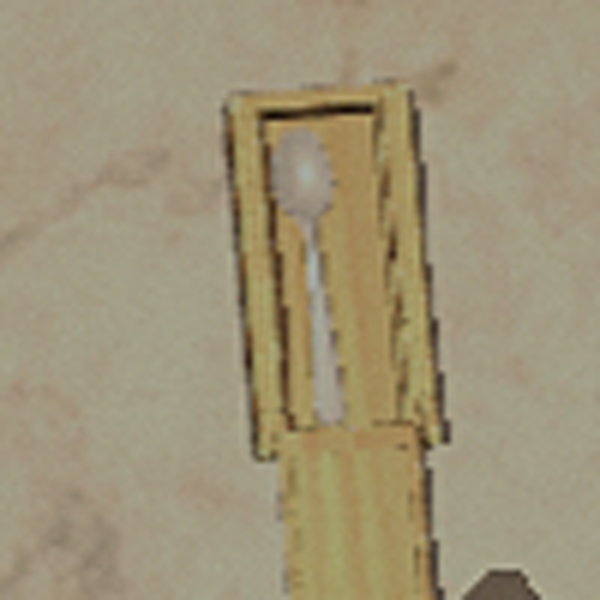

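The lid tip (corners at crop (285,430) and (420,424)) lies just inside the case mouth, whose front corners are at (257,460) and (447,440). I'll work out the sideways offset.

```bash
python3 - <<'E'
from h import *
c=load('top9'); g=lambda u,v,z: cr(c,u,v,z,275,145,6)[:2]
A=[g(230,98,.0435),g(410,88,.0435),g(445,442,.0435),g(258,459,.0435)]
x=(A[0]+A[1]-A[2]-A[3])/2; y=(A[0]+A[3]-A[1]-A[2])/2; ctr=sum(A)/4; yaw=np.arctan2(x[1],x[0])
print('case',ctr,np.degrees(yaw),np.linalg.norm(x),np.linalg.norm(y), np.degrees([np.arctan2(*(A[i]-A[j])[::-1]) for i,j in ((0,3),(1,2))]))
R=np.array([[np.cos(yaw),np.sin(yaw)],[-np.sin(yaw),np.cos(yaw)]])
for z in (.052,.057):
  print(z,[np.round(1e3*R@(g(*p,z)-ctr),1) for p in ((284,430),(421,424),(288,590),(432,590))])
o=robot.get_obs(); print('tool',1e3*R@(o['tool_pos'][:2]-ctr), np.degrees(o['ee_rot'][2])+180, o['joint_torque'][:3])
E
```

```text
case [ 0.62813784 -0.17651273] 4.830837770039407 0.1540395933807786 0.0790210169738721 [4.33250901 5.33713738]
0.052 [array([-66.2,  28.8]), array([-68.4, -29.4]), array([-133.7,   32.9]), array([-138.8,  -28. ])]
0.057 [array([-66.3,  29.3]), array([-68.5, -28.8]), array([-133.6,   33.3]), array([-138.7,  -27.3])]
tool [-203.26930984    2.85939777] 4.872662625969156 [  0.06927639 -27.61207581 -27.75859237]
```

```bash
python3 -m handwheel '[[0,-0.008,0.02,0,0,-0.03],[0,-0.016,0.04,0,0,-0.05],[0,-0.016,0.065,0,0,-0.05],[0,-0.016,0.065,0,0,-0.05],[0,-0.016,0.065,0,0,-0.05]]'|grep -E "pos|rot|wrist_f"; for i in 1 2 3; do python3 -c "
from h import *
o=robot.get_obs();print(o['tool_pos'],o['joint_torque'][:3],o['wrist_torque'])";python3 -m handwheel '[[0,0,0.005,0,0,0],[0,0,0.005,0,0,0]]'| grep -E "wrist_force"; done
```

```text
tool_pos: [0.4251, -0.194, -0.0077]
ee_rot: [3.141, -0.001, -3.031]
wrist_force: [0.7, 0.0, -2.6]
[ 0.42505083 -0.19400481 -0.00774402] [-2.03299482e-02 -2.82782382e+01 -2.77678925e+01] [ 0.03331415  0.09843684 -0.00297864]
wrist_force: [-0.1, 0.8, -1.1]
[ 0.42550738 -0.19417581 -0.00826552] [-1.93749630e-02 -2.84693813e+01 -2.79784173e+01] [0.03796177 0.07808381 0.00980652]
wrist_force: [-0.1, -0.0, -2.0]
[ 0.42546805 -0.19413458 -0.00926562] [-1.18458932e-02 -2.85503572e+01 -2.80139172e+01] [ 0.07180425  0.05597759 -0.01528992]
wrist_force: [0.5, 0.3, -1.2]
```

```bash
for i in 1 2 3 4 5; do python3 -m handwheel '[[0,0,0.005,0,0,0],[0,0,0.005,0,0,0]]'| grep -E "wrist_force";python3 -c "
from h import *
o=robot.get_obs();print(o['tool_pos'],o['joint_torque'][:3],o['wrist_torque'])"; done
```

```text
wrist_force: [-0.5, -0.2, -0.3]
[ 0.42546143 -0.19413306 -0.01133671] [ 3.67141722e-03 -2.85003698e+01 -2.78172290e+01] [ 0.03108867  0.09561436 -0.02801009]
wrist_force: [0.1, -0.1, -0.7]
[ 0.42546227 -0.19409135 -0.01236503] [ 5.99100546e-03 -2.84343392e+01 -2.76760751e+01] [ 0.03952109 -0.02941377 -0.03541698]
wrist_force: [0.3, 0.3, -0.4]
[ 0.42546395 -0.19413249 -0.01335644] [ 7.98397232e-03 -2.83682799e+01 -2.75382489e+01] [-0.00234941  0.01947781 -0.00277357]
wrist_force: [0.4, -0.4, -0.6]
[ 0.42552734 -0.19414231 -0.01432116] [ 9.86730040e-03 -2.82902956e+01 -2.74092597e+01] [-0.00994222 -0.02695997 -0.03914206]
wrist_force: [1.1, 0.6, -0.4]
[ 0.42553868 -0.19415002 -0.01532653] [ 1.92626787e-02 -2.82034367e+01 -2.72608352e+01] [ 0.02261406  0.06201681 -0.01832401]
```

```bash
for i in 1 2; do python3 -m handwheel '[[-0.015,0,0,0,0,0],[-0.03,-0.001,0,0,0,0],[-0.045,-0.001,0,0,0,0],[-0.05,-0.001,0,0,0,0]]'| grep -E "pos|wrist_force|width";python3 -c "
from h import *
o=robot.get_obs();print(o['joint_torque'][:3],o['wrist_torque'])"; done
```

```text
tool_pos: [0.436, -0.1933, -0.0151]
wrist_force: [0.3, -1.3, -0.5]
width: 0.0592
[  0.08605478 -29.07333791 -27.25359857] [-0.01450318  0.05680754  0.03287413]
tool_pos: [0.4459, -0.1923, -0.0152]
wrist_force: [-0.2, 0.6, -0.2]
width: 0.0591
[  0.07782966 -29.83904064 -27.25902021] [-0.05265245  0.02967568  0.02223878]
```

```bash
for i in 1 2 3; do python3 -m handwheel '[[-0.02,0,0,0,0,0],[-0.04,-0.001,0,0,0,0],[-0.06,-0.0015,0,0,0,0],[-0.08,-0.002,0,0,0,0],[-0.1,-0.0025,0,0,0,0],[-0.1,-0.0025,0,0,0,0]]'| grep -E "pos|wrist_force|width";python3 -c "
from h import *
o=robot.get_obs();print(o['joint_torque'][:3],o['wrist_torque'])"; done
```

```text
tool_pos: [0.4664, -0.1906, -0.0151]
wrist_force: [0.2, 1.1, 1.0]
width: 0.0594
[ -0.03328767 -31.243397   -26.93737864] [-0.00608987 -0.08235309  0.05097536]
tool_pos: [0.4863, -0.1889, -0.0151]
wrist_force: [0.3, 0.8, 0.0]
width: 0.059
[ -0.08289922 -32.74003386 -26.79289877] [ 0.06202153 -0.12419893 -0.0339701 ]
tool_pos: [0.5064, -0.1872, -0.015]
wrist_force: [0.5, -0.5, 1.9]
width: 0.0593
[ -0.16327095 -34.06037807 -26.50274992] [ 0.02040698 -0.15420954  0.0068647 ]
```

```bash
for i in 1 2; do python3 -m handwheel '[[0,0,-0.005,0,0,0],[0,0,-0.005,0,0,0],[0,0,-0.005,0,0,0]]'| grep -E "pos|wrist_force|width";python3 -c "
from h import *
o=robot.get_obs();print(o['joint_torque'][:3],o['wrist_torque'])"; done
python3 - <<'E'
from h import *
o=robot.get_obs();ctr=np.array([.6281,-.1765]);y=np.radians(4.83);R=np.array([[np.cos(y),np.sin(y)],[-np.sin(y),np.cos(y)]]);print(1e3*R@(o['tool_pos'][:2]-ctr))
im,c=snap('top','top10')
# profile across case at case x=-30 and x=+40 (free)
def proj(X):
    p=np.array(c['R'])@X+np.array(c['t']); a=p[:2]/p[2]; a=a*(1+c['k1']*(a@a)); return a*[c['fx'],c['fy']]+[c['cx'],c['cy']]
g=im.astype(np.float32).sum(2); g0=cv2.imread('pics/top9.png').astype(np.float32).sum(2)
for xc in (-.05,-.03,-.01,.0,.01,.02,.03,.04,.05):
    P=[proj(np.r_[ctr+R.T@[xc,yc],.039]) for yc in np.arange(-.042,.043,.004)]
    P=np.array(P,np.float32)
    s=lambda q:cv2.remap(q,P[:,0].reshape(1,-1),P[:,1].reshape(1,-1),1)[0].astype(int).tolist()
    print(xc,'now',s(g)); print('   was',s(g0))
E
```

```text
tool_pos: [0.5051, -0.1871, -0.0144]
wrist_force: [1.2, 0.3, 1.1]
width: 0.0591
[ -0.06025144 -34.59097266 -27.12973773] [ 0.05711881 -0.1141525  -0.02729089]
tool_pos: [0.5048, -0.1871, -0.0134]
wrist_force: [0.4, -0.9, -0.5]
width: 0.0588
[  0.09399923 -35.08574367 -27.7341181 ] [-0.01847199  0.07894394 -0.02381783]
[-123.73141179   -0.20994491]
-0.05 now [256, 311, 436, 425, 262, 159, 65, 145, 365, 444, 424, 409, 421, 423, 421, 405, 413, 325, 388, 412, 323, 352]
   was [254, 308, 423, 423, 281, 339, 397, 392, 400, 404, 405, 406, 463, 471, 425, 415, 381, 221, 398, 413, 316, 351]
-0.03 now [327, 272, 422, 435, 408, 413, 408, 405, 399, 420, 411, 400, 415, 426, 413, 408, 428, 419, 435, 410, 317, 323]
   was [324, 277, 413, 434, 397, 304, 400, 395, 384, 404, 413, 351, 453, 460, 359, 406, 338, 280, 443, 405, 307, 322]
-0.01 now [408, 320, 428, 406, 346, 405, 409, 415, 399, 411, 419, 402, 409, 439, 433, 406, 428, 380, 429, 425, 357, 279]
   was [407, 325, 413, 400, 363, 362, 398, 392, 382, 397, 407, 376, 426, 436, 379, 400, 367, 259, 423, 421, 365, 278]
0.0 now [378, 255, 418, 405, 386, 
[... 692 characters left out ...]
, 278, 427, 399, 355, 300, 407, 391, 393, 400, 390, 397, 425, 416, 403, 411, 334, 254, 432, 419, 315, 330]
   was [317, 278, 419, 403, 344, 299, 399, 391, 393, 391, 381, 393, 422, 413, 401, 410, 328, 252, 430, 410, 317, 325]
0.04 now [242, 349, 407, 397, 280, 361, 394, 398, 395, 381, 394, 442, 477, 481, 439, 409, 370, 220, 381, 396, 350, 313]
   was [230, 339, 412, 393, 268, 365, 392, 391, 383, 376, 393, 441, 469, 477, 429, 409, 358, 217, 378, 390, 346, 307]
0.05 now [390, 319, 419, 402, 406, 320, 398, 392, 390, 386, 409, 435, 450, 463, 427, 407, 375, 224, 409, 421, 359, 280]
   was [386, 310, 409, 402, 408, 328, 397, 396, 386, 385, 401, 429, 451, 452, 428, 406, 374, 223, 418, 410, 352, 262]
```

The lips stay visible either side of the lid, so it is under them with its tip at case x ≈ +12 mm. I'll continue until the fingers near the case.

```bash
python3 -m handwheel '[[-0.02,0,0.002,0,0,0],[-0.04,-0.001,0.002,0,0,0],[-0.06,-0.0015,0.002,0,0,0],[-0.08,-0.002,0.002,0,0,0],[-0.1,-0.0025,0.002,0,0,0],[-0.115,-0.003,0.002,0,0,0],[-0.13,-0.003,0.002,0,0,0],[-0.13,-0.003,0.002,0,0,0]]'| grep -E "pos|wrist_force|width";python3 -c "
from h import *
o=robot.get_obs();print(o['joint_torque'][:3],o['wrist_torque'])"
```

```text
tool_pos: [0.5318, -0.1849, -0.0136]
wrist_force: [0.3, 1.3, -0.5]
width: 0.0587
[  0.09522261 -37.1555686  -27.62510419] [ 0.01862691  0.01974921 -0.05314223]
```

```bash
python3 -m handwheel '[[0,0,0,0,0,0],[0,0,0,0,0,0],[0,0,0,0,0,0],[0,0,0,0,0,0]]' -0.9| grep -E "pos|wrist_force|width"; python3 -m handwheel '[[0.06,0,0,0,0,0],[0.12,0,0,0,0,0],[0.16,0,0,0,0,0],[0.16,0,0,0,0,0]]' | grep -E "pos|wrist_force|width"; python3 -m handwheel '[[0,0,-0.043,0,0,0],[0,0,-0.043,0,0,0],[0,0,-0.043,0,0,0],[0,0,-0.043,0,0,0],[0,0,-0.043,0,0,0],[0,0,-0.043,0,0,0],[0,0,-0.043,0,0,0],[0,0,-0.043,0,0,0],[0,0,-0.043,0,0,0]]' 0.78; python3 - <<'E'
from h import *
o=robot.get_obs();ctr=np.array([.6281,-.1765]);y=np.radians(4.83);R=np.array([[np.cos(y),np.sin(y)],[-np.sin(y),np.cos(y)]]);print(1e3*R@(o['tool_pos'][:2]-ctr),o['joint_torque'][:3])
E
```

```text
tool_pos: [0.5311, -0.185, -0.0135]
wrist_force: [0.6, -0.3, -0.2]
width: 0.0822
tool_pos: [0.4979, -0.1885, -0.0137]
wrist_force: [-0.6, -1.0, 0.3]
width: 0.0891
time: 24.08
tool_pos: [0.4992, -0.1884, -0.0052]
ee_rot: [3.141, -0.0, -3.031]
wrist_force: [-0.0, -0.3, -0.6]
width: 0.033
finger_force: 0.0
[-129.41187905   -1.01186957] [ 9.16294288e-03 -3.40302014e+01 -2.75193590e+01]
```

```bash
python3 -m handwheel '[[0,0.005,0,0,0,0.05],[0,0.005,0,0,0,0.05],[0,0.005,0,0,0,0.05],[0,0.005,0,0,0,0.05]]'| grep -E "pos|rot|width";  for i in 1 2; do python3 -m handwheel '[[-0.02,0,0,0,0,0],[-0.04,0,0,0,0,0],[-0.06,0,0,0,0,0],[-0.06,0,0,0,0,0]]' | grep -E "pos|wrist_force"; python3 -c "
from h import *
o=robot.get_obs();print(o['joint_torque'][:5])"; done
```

```text
tool_pos: [0.4992, -0.1875, -0.0051]
ee_rot: [3.142, 0.0, -3.056]
width: 0.0106
tool_pos: [0.5121, -0.1864, -0.005]
wrist_force: [-0.0, -0.9, 0.4]
[  0.03654669 -34.95366454 -27.44350076  -0.04275959   0.07773177]
tool_pos: [0.524, -0.1854, -0.005]
wrist_force: [0.8, -0.7, -0.0]
[  0.04967756 -35.91706753 -27.48573661  -0.04218839   0.0783869 ]
```

```bash
for s in 1 2 3 4; do python3 -m handwheel '[[-0.008,0,0,0,0,0],[-0.0125,0,0,0,0,0],[-0.0125,0,0,0,0,0]]' | grep -E "pos|wrist_force"; python3 -c "
from h import *
o=robot.get_obs();print(o['joint_torque'][:5],o['wrist_torque'])"; done; python3 - <<'E'
from h import *
im,c=snap('top','top11'); ctr=np.array([.6281,-.1765]);y=np.radians(4.83);R=np.array([[np.cos(y),np.sin(y)],[-np.sin(y),np.cos(y)]])
def proj(X):
    p=np.array(c['R'])@X+np.array(c['t']); a=p[:2]/p[2]; a=a*(1+c['k1']*(a@a)); return a*[c['fx'],c['fy']]+[c['cx'],c['cy']]
g=im.astype(np.float32).sum(2); g0=cv2.imread('pics/top9.png').astype(np.float32).sum(2)
for yc in (-.015,.0,.02):
    P=np.array([proj(np.r_[ctr+R.T@[xc,yc],.039]) for xc in np.arange(.03,.082,.003)],np.float32)
    s=lambda q:cv2.remap(q,P[:,0].reshape(1,-1),P[:,1].reshape(1,-1),1)[0].astype(int).tolist()
    print(yc,s(g));print('  was',s(g0))
E
```

```text
tool_pos: [0.5257, -0.1852, -0.0051]
wrist_force: [-0.7, 0.8, 0.1]
[ 2.80482264e-02 -3.62052798e+01 -2.76747805e+01 -5.40702499e-02
  6.52526412e-02] [ 0.00321075 -0.01322554 -0.03860211]
tool_pos: [0.5282, -0.185, -0.0051]
wrist_force: [0.2, 0.4, -0.2]
[ 1.78733765e-02 -3.64747632e+01 -2.76928389e+01 -4.79299121e-02
  5.47906396e-02] [0.05482415 0.0300495  0.03486037]
tool_pos: [0.5308, -0.1848, -0.005]
wrist_force: [0.1, -0.1, 0.5]
[ 1.18169948e-02 -3.66938531e+01 -2.76917160e+01 -4.99672559e-02
  6.09363103e-02] [ 0.00040419 -0.04163866 -0.03591274]
tool_pos: [0.5333, -0.1846, -0.005]
wrist_force: [0.4, 0.2, 0.3]
[ 1.06591100e-02 -3.69012237e+01 -2.76989633e+01 -5.11923479e-02
  6.31086202e-02] [ 0.01839953 -0.04458466  0.02924793]
-0.015 [413, 419, 410, 410, 413, 417, 412, 413, 413, 391, 394, 425, 407, 69, 250, 424, 414, 430]
  was [394, 391, 393, 393, 391, 389, 390, 396, 394, 393, 389, 395, 399, 68, 244, 418, 408, 420]
0.0 [399, 397, 401, 405, 396, 406, 404, 405, 402, 405, 412, 385, 291, 171, 254, 412, 385, 378]
  was [378, 422, 430, 432, 434, 418, 415, 414, 373, 401, 394, 400, 328, 165, 247, 402, 372, 368]
0.02 [425, 420, 422, 427, 421, 424, 430, 417, 421, 402, 408, 411, 418, 54, 229, 435, 401, 438]
  was [394, 377, 400, 391, 401, 396, 396, 421, 395, 395, 403, 406, 411, 57, 217, 418, 393, 425]
```

```bash
for s in 1 2 3 4 5; do python3 -m handwheel '[[-0.003,0,0,0,0,0],[-0.006,0,0,0,0,0],[-0.006,0,0,0,0,0]]' | grep -E "pos|wrist_force"; python3 -c "
from h import *
o=robot.get_obs();print(o['joint_torque'][:5])"; done
```

```text
tool_pos: [0.5344, -0.1845, -0.005]
wrist_force: [-0.2, -0.0, 0.1]
[ 8.46722256e-02 -3.69064844e+01 -2.77468139e+01  1.63027526e-03
 -3.00501636e-02]
tool_pos: [0.5356, -0.1844, -0.005]
wrist_force: [-0.6, -0.8, 0.7]
[ 8.42977851e-02 -3.70116234e+01 -2.77442122e+01  3.88296728e-03
 -2.81683583e-02]
tool_pos: [0.5368, -0.1843, -0.005]
wrist_force: [-0.9, 1.0, 0.5]
[ 8.08654097e-02 -3.71198308e+01 -2.77463382e+01  1.15956023e-03
 -2.13259872e-02]
tool_pos: [0.538, -0.1842, -0.005]
wrist_force: [-0.9, 0.4, -0.3]
[ 7.82456389e-02 -3.72302806e+01 -2.77542204e+01 -1.56282331e-03
 -1.73957233e-02]
tool_pos: [0.5392, -0.1841, -0.0051]
wrist_force: [0.1, -0.3, 0.4]
[ 7.63467466e-02 -3.73379946e+01 -2.77633077e+01 -3.10753210e-03
 -1.55251462e-02]
```

```bash
for s in 1 2 3 4; do python3 -m handwheel '[[-0.003,0,0,0,0,0],[-0.003,0,0,0,0,0]]' | grep -E "pos|wrist_force"; python3 -c "
from h import *
o=robot.get_obs();print(o['joint_torque'][:5])"; done
```

```text
tool_pos: [0.5397, -0.184, -0.005]
wrist_force: [-1.0, -0.1, -0.0]
[ 8.47977586e-02 -3.73927760e+01 -2.77810979e+01  2.30896003e-03
 -2.52841943e-02]
tool_pos: [0.5404, -0.184, -0.005]
wrist_force: [-0.9, 0.5, 0.4]
[ 8.72328132e-02 -3.74494171e+01 -2.77918285e+01  4.58417766e-03
 -2.97804654e-02]
tool_pos: [0.5407, -0.1839, -0.0051]
wrist_force: [-1.2, 0.0, 0.8]
[  0.28113747 -37.33178258 -27.98471689   0.13673199  -0.25662719]
tool_pos: [0.5407, -0.1839, -0.0051]
wrist_force: [-3.2, -0.1, 1.7]
[  0.76576117 -36.88066363 -28.42569888   0.4738424   -0.87267922]
```

```bash
python3 -m handwheel '[[-0.003,0,0,0,0,0],[-0.003,0,0,0,0,0],[-0.003,0,0,0,0,0]]' | grep -E "pos|wrist_force"; python3 -m handwheel '[[0.05,0,0,0,0,0],[0.2,0,0,0,0,0],[0.4,0,0,0,0,0],[0.5,0,-0.2,0,0,0],[0.5,0,-0.4,0,0,0],[0.5,0,-0.4,0,0,0],[0.5,0,-0.4,0,0,0]]' | grep -E "pos|wrist_force"; python3 - <<'E'
from h import *
im,c=snap('top','top12'); ctr=np.array([.6281,-.1765]);y=np.radians(4.83);R=np.array([[np.cos(y),np.sin(y)],[-np.sin(y),np.cos(y)]])
def proj(X,c=c):
    p=np.array(c['R'])@X+np.array(c['t']); a=p[:2]/p[2]; a=a*(1+c['k1']*(a@a)); return a*[c['fx'],c['fy']]+[c['cx'],c['cy']]
g=im.astype(np.float32).sum(2)
for n,ycs,xs in (('tip',(-.015,.0,.02),np.arange(.045,.08,.002)),('end',(-.02,-.005,0,.005,.02),np.arange(-.1,-.04,.002))):
  print(n,np.round(xs*1e3).astype(int).tolist())
  for yc in ycs:
    P=np.array([proj(np.r_[ctr+R.T@[xc,yc],.038]) for xc in xs],np.float32)
    print(yc,cv2.remap(g,P[:,0].reshape(1,-1),P[:,1].reshape(1,-1),1)[0].astype(int).tolist())
a=cv2.imread('pics/top12.png'); b=cv2.imread('pics/top0.png'); d=cv2.absdiff(a,b).sum(2)>120
ys,xs=np.nonzero(d[100:260,100:445]); print(np.histogram2d(ys+100,xs+100,bins=[8,12])[0].astype(int))
E
```

```text
tool_pos: [0.5407, -0.1839, -0.0051]
wrist_force: [-5.9, -0.6, 3.0]
tool_pos: [0.4448, -0.1937, 0.0786]
wrist_force: [-0.1, 0.6, -0.7]
tip [45, 47, 49, 51, 53, 55, 57, 59, 61, 63, 65, 67, 69, 71, 73, 75, 77, 79]
-0.015 [402, 407, 410, 410, 408, 411, 405, 385, 364, 381, 389, 385, 371, 256, 326, 417, 404, 419]
0.0 [396, 396, 395, 397, 397, 399, 400, 396, 394, 394, 397, 413, 407, 355, 270, 384, 395, 370]
0.02 [427, 425, 421, 419, 417, 414, 414, 419, 410, 408, 409, 409, 396, 270, 309, 411, 386, 402]
end [-100, -98, -96, -94, -92, -90, -88, -86, -84, -82, -80, -78, -76, -74, -72, -70, -68, -66, -64, -62, -60, -58, -56, -54, -52, -50, -48, -46, -44, -42]
-0.02 [449, 453, 459, 461, 459, 461, 456, 454, 459, 474, 445, 418, 398, 377, 408, 408, 408, 414, 403, 407, 404, 397, 392, 398, 404, 405, 402, 394, 399, 400]
-0.005 [458, 452, 452, 458, 460, 460, 461, 459, 466, 424, 390, 406, 411, 412, 408, 405, 422, 295, 191, 145, 150, 145, 141, 173, 265, 413, 420, 406, 404, 412]
0 [464, 462, 455, 461, 461, 457, 452, 450, 451, 412, 329, 393, 407, 409, 409, 406, 421, 304, 178, 136, 147, 149, 145, 152, 215, 377, 429, 417, 410, 409]
0.005 [452, 451, 454, 452, 453, 459, 452, 447, 446, 431, 362, 400, 413, 409, 410, 413, 433, 335, 145, 152, 156, 153, 145, 144, 244, 364, 431, 423, 410, 410]
0.02 [450, 449, 450, 453, 459, 453, 449, 451, 454, 404, 399, 415, 411, 413, 405, 400, 408, 413, 407, 404, 405, 406, 404, 407, 410, 411, 418, 417, 413, 409]
[[162  31   0   0   0   0   0  18  12   0   0   0]
 [161  40   0   0   0   0   0   9   9   0   0   0]
 [203  46   0   0   0   0   0  21  11   0   0   0]
 [151  29   0   0   0   0   0  17   7   0   0   0]
 [ 59  15   0   0   0   0   0  19  67   0   0   0]
 [  0   0   0   0   0   0   0   4  15   1   1   0]
 [  0   0   0   0   0   0   0   0   6 129 135  12]
 [  0   0   0   0   0   0  16 109 201 252 252 190]]
```

The lid is home: the notch spans case x −66 to −52 mm, which puts the lid end at about −82 mm as specified. The final push was about 6 N against the stop. Handing in.

```bash
python3 -c "
from bench import robot
print(robot.close_job())"
```

```text
the job is handed in; nothing more can be done
None
```

The wooden lid was slid out to a 4 cm overhang, picked up by its notched end and pushed fully home over the spoon, and the job is handed in; pressing and pushing read about 6 N at most, and handing in returned no verdict.

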